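# Refill the lid feeder to its gauge

## Robot

A 6-joint arm with a two-finger parallel gripper is mounted at the origin on the work surface. World frame = base frame: x ahead of the robot, y to its left, z up, the work surface at z = 0. Lengths are in m, angles in rad, forces in N, time in s.
With the tool pointing down it reaches from about 0.275 to 0.875 m from the base axis. Payload 12.5 kg.
Tool frame: the origin (TCP) lies midway between the tips of the shut fingers; the grasp point (between the pads) lies 19 mm behind it (arm.tcp_to_grasp is the distance from the TCP to the grasp point, in m); z points along the fingers, y is the direction in which the jaws open and shut (so a half turn about z gives the same grasp; the last joint's range is limited). The gripper opens to 85 mm and grips with 20 to 120 N. Pads are 22 mm wide; open, the fingers measure 114 mm over their backs; the gripper's body (76 mm by 85 mm) begins 54 mm behind the grasp point. The pads swing forward as they close: fully open they stand 13 mm farther back than shut.
Start: joints at [-1.297, 0.351, 1.652, -0, 1.139, -0.085], TCP at [0.193, -0.515, 0.231] pointing down, gripper open.
Joint ranges: [-2.75, 2.75], [-0.79, 2.1], [0.01, 2.65], [-1.57, 4.71], [0.07, 3.14], [-2.87, 2.87]. Speed limits (rad/s): [2.22, 2.22, 2.79, 3.14, 3.14, 3.14].

## Interface

Orientations are given as a unit quaternion [w, x, y, z].
In Python, from cell import arm, optics gives the robot as it stands. Calls block until the motion is done:
- arm.move_to(position, orientation): joint-space move of the TCP to a pose.
- arm.move_straight(position, rotation=None, rate=0.15, f_stop=None): straight line of the TCP; rotation=None keeps the orientation; rate is the mean speed in m/s. With f_stop (N) it stops when the force on the tool has changed by that much, and returns True; else False.
- arm.set_joints(angles): joint-space move.
- arm.set_gripper(opening): finger opening in m; the grip force is fixed at half the most; returns when the fingers have stopped.
- arm.hold(seconds).
- arm.solve_ik(position, orientation): joint angles nearest the present ones, or None.
- arm.state(): the state.
- optics.grab_frame(name): name is "side" or "top" or "wrist"; returns a dict with "frame" (400x640x3 uint8, blue, green, red), "intrinsics" (3x3 intrinsics, pixels), "T" (4x4, takes a point from camera to world coordinates); the wrist camera has in their place "tool_from_camera" (4x4, takes a point from camera to tool coordinates, whose origin is the TCP and whose axes are the flange's). Camera axes: x right, y down, z forward; pixel columns grow to the right and rows downward; lengths in m; the calibration is good to about 2 mm. A picture is of the moment at which its call begins: read the wrist's pose just before it. There is no depth.
A pose or a line that the arm cannot do raises arm.MotionError and nothing moves.
- arm.hand_in(): hands the job in, once; it reports no verdict.
The state is a dict: "t": time; "joint_positions": joint angles; "joint_velocities": joint speeds; "effort": joint torques, N m; "ee_pos": TCP position; "orientation": TCP orientation; "force": force on the tool from outside, world axes, zero at the start; "torque": the same for the moment, N m; "opening": finger opening in m.
Only numpy, scipy, OpenCV 4.12 (cv2) and the standard library are available. Lean on these libraries where they do the work, as an engineer would, in place of code of your own. Each camera call takes 0.05 s, during which the arm holds its last target.

## Task

Refill the lid feeder: press its release tab inward so that the cover springs up, swing the cover right open, and stack small white lids from the cardboard pad flat in the tube, on the one already there, until the top of the stack stands between the two pointers of the fill gauge, no higher and no lower. Then swing the cover shut and press it down until it snaps home. Leave the lids that are not needed lying flat, and do not disturb the big lid, the jar, the bottle or the tape dispenser.

Things in the scene. Friction and masses are not known exactly. Their poses are not given: they have to be found in the camera images.
- feeder: Bench-top lid feeder, fixed: grey casing 176 (x) by 150 (y) mm, steel deck 60 mm above the bench, upright clear tube on it. Origin on the bench under the tube's axis; x points from the latch side (release tab, towards the robot) to the hinge side, y along the line of the tube's two slots; yaw varies. A low chute reaches to y = 130 mm and a cylinder to y = -113 mm, both below the deck.
- tube_floor (a point): Centre of the tube's floor, the deck, 60 mm above the bench; axes as the feeder. Low parts on the deck beside the slots: a pusher plate 6 mm high from y = -37 to -71 mm; two guides 8 mm high at x = -36 and +36 mm, y = 51 to 75 mm. The gauge's rod (diameter 8 mm) stands at x = 36, y = 46 mm up to 134 mm above the bench.
- tube_mouth (a point): Centre of the tube's mouth, 130 mm above the bench; axes as the feeder. The tube is two half shells, inner diameter 66 mm, wall 3 mm, the top 8 mm flared outward. Two slots 44 mm wide, towards +y and -y, run from the mouth down to the deck, so that fingers holding a lid along y can go down in them with it.
- tab (a joint): How far the release tab is pressed inward (m): 0 at rest, 0.008 at its stop. Sprung: about 3 N at rest, 6 N at the stop. Its hook holds the shut cover and lets go from about 0.004 on; let go, the tab springs back and the cover stays up.
- tab_pad (a point): Middle of the outer face of the release tab's dark-steel thumb pad, 28 mm wide (y), 22 mm high, 15 mm out from the shut cover's latch edge with nothing above it (at rest x = -71, z = 99 mm in the feeder's frame; moves with the tab). Press it along the feeder's +x.
- cover (a joint): Angle of the steel cover (rad): 0 shut, 2.0 fully open at its stop, leaning back beyond the hinge. Released, a spring lifts it to about 1.1 (0.1 Nm at most). Beyond, it swings freely: falls back to 1.1 if let go short of upright (about 1.6), falls open past it in 1 to 3 s. To shut, press its latch edge down (about 8 N) until it snaps under the tab's hook; then it reads under 0.03.
- cover_hinge (a point): Middle of the cover's hinge axis, which runs along the feeder's y at x = 52, z = 136 mm in the feeder's frame. The hinge post under it reaches to x = 56 mm.
- cover_edge (a point): Middle of the cover's top at its free (latch) edge: when shut at x = -54, z = 137 mm in the feeder's frame; moves with the cover. The cover is a plate 108 (x) by 76 (y) by 3 mm, this edge 106 mm from the hinge axis; under this edge hangs a catch loop 36 mm wide, its foot 25 mm below the plate's top.
- gauge_mid (a point): Fill gauge: aluminium clip 22 mm high on the rod beside the tube, thin dark pointers at its upper and lower ends; its height varies. This point is on the tube's axis half-way in height between the pointers; the pointers' facing edges are 9 mm above and 9 mm below it. The top face of the uppermost lid in the tube must lie between them.
- lid_in_mid (a point): The lid already in the tube, lying on the tube's floor: like the four small lids. Centre, half-way up; z is its axis.
- lid_a_mid (a point): Small white plastic jar lid: plain flat disc, diameter 62 mm, 14 mm thick, about 18 g; lies flat on the cardboard pad (4 mm thick). Centre, half-way up; z is its axis. The four small lids are alike; two or three are needed.
- lid_b_mid (a point): Small white plastic jar lid: plain flat disc, diameter 62 mm, 14 mm thick, about 18 g; lies flat on the cardboard pad (4 mm thick). Centre, half-way up; z is its axis. The four small lids are alike; two or three are needed.
- lid_c_mid (a point): Small white plastic jar lid: plain flat disc, diameter 62 mm, 14 mm thick, about 18 g; lies flat on the cardboard pad (4 mm thick). Centre, half-way up; z is its axis. The four small lids are alike; two or three are needed.
- lid_d_mid (a point): Small white plastic jar lid: plain flat disc, diameter 62 mm, 14 mm thick, about 18 g; lies flat on the cardboard pad (4 mm thick). Centre, half-way up; z is its axis. The four small lids are alike; two or three are needed.
- big_lid_mid (a point): Bystander: a larger white lid, diameter 82 mm, 14 mm thick, lying on the pad among the others; does not fit the tube. Centre.
- jar_mid (a point): Bystander: square glass jar, 74 mm wide, 98 mm high, standing. Centre, half-way up.
- bottle_mid (a point): Bystander: square glass bottle, 78 mm wide, 200 mm high, standing. Half-way up.
- tape_mid (a point): Bystander: packing-tape dispenser, 130 by 56 mm, 97 mm high. Point 40 mm above its foot.

How it is judged:
On the way, in this order (a step that is already met when the one before it is completed fails the run):
1. the release tab is pressed inward (value of joint tab above 0.003 m), for 0.03 s.
2. the cover is swung right open (beyond 1.7 rad) (value of joint cover above 1.7 rad), for 0.2 s.
3. with the cover open, the top of the stack stands between the gauge's pointers (value of joint cover above 1.2 rad and ((horizontal distance between lid_a_mid and tube_floor below 0.006 m and angle between lid_a_mid's own z axis and vertical below 0.08 rad and z of lid_a_mid in the frame of gauge_mid between -0.0165 and 0.0025 m) or (horizontal distance between lid_b_mid and tube_floor below 0.006 m and angle between lid_b_mid's own z axis and vertical below 0.08 rad and z of lid_b_mid in the frame of gauge_mid between -0.0165 and 0.0025 m) or (horizontal distance between lid_c_mid and tube_floor below 0.006 m and angle between lid_c_mid's own z axis and vertical below 0.08 rad and z of lid_c_mid in the frame of gauge_mid between -0.0165 and 0.0025 m) or (horizontal distance between lid_d_mid and tube_floor below 0.006 m and angle between lid_d_mid's own z axis and vertical below 0.08 rad and z of lid_d_mid in the frame of gauge_mid between -0.0165 and 0.0025 m)) and not (horizontal distance between lid_a_mid and tube_floor below 0.06 m and z of lid_a_mid in the frame of gauge_mid above 0.0025 m) and not (horizontal distance between lid_b_mid and tube_floor below 0.06 m and z of lid_b_mid in the frame of gauge_mid above 0.0025 m) and not (horizontal distance between lid_c_mid and tube_floor below 0.06 m and z of lid_c_mid in the frame of gauge_mid above 0.0025 m) and not (horizontal distance between lid_d_mid and tube_floor below 0.06 m and z of lid_d_mid in the frame of gauge_mid above 0.0025 m)), for 0.3 s.
4. the cover is snapped shut (value of joint cover below 0.03 rad and value of joint tab below 0.002 m), for 0.2 s.
At the end, for the whole second after the job is handed in: Cover snapped shut (under 0.03 rad), tab sprung back; first lid on the tube's floor; the uppermost lid in the tube flat, its top between the gauge's pointers (0.5 mm allowance), none higher; every small lid flat, in the tube (within 6 mm of its axis) or on the pad or bench (all of step 4 and ((horizontal distance between lid_a_mid and tube_floor below 0.006 m and angle between lid_a_mid's own z axis and vertical below 0.08 rad and z of lid_a_mid in the frame of gauge_mid between -0.0165 and 0.0025 m) or (horizontal distance between lid_b_mid and tube_floor below 0.006 m and angle between lid_b_mid's own z axis and vertical below 0.08 rad and z of lid_b_mid in the frame of gauge_mid between -0.0165 and 0.0025 m) or (horizontal distance between lid_c_mid and tube_floor below 0.006 m and angle between lid_c_mid's own z axis and vertical below 0.08 rad and z of lid_c_mid in the frame of gauge_mid between -0.0165 and 0.0025 m) or (horizontal distance between lid_d_mid and tube_floor below 0.006 m and angle between lid_d_mid's own z axis and vertical below 0.08 rad and z of lid_d_mid in the frame of gauge_mid between -0.0165 and 0.0025 m)) and not (horizontal distance between lid_a_mid and tube_floor below 0.06 m and z of lid_a_mid in the frame of gauge_mid above 0.0025 m) and not (horizontal distance between lid_b_mid and tube_floor below 0.06 m and z of lid_b_mid in the frame of gauge_mid above 0.0025 m) and not (horizontal distance between lid_c_mid and tube_floor below 0.06 m and z of lid_c_mid in the frame of gauge_mid above 0.0025 m) and not (horizontal distance between lid_d_mid and tube_floor below 0.06 m and z of lid_d_mid in the frame of gauge_mid above 0.0025 m) and ((horizontal distance between lid_a_mid and tube_floor below 0.006 m and angle between lid_a_mid's own z axis and vertical below 0.08 rad) or (height (world z) of lid_a_mid below 0.02 m and angle between lid_a_mid's own z axis and vertical below 0.1 rad)) and ((horizontal distance between lid_b_mid and tube_floor below 0.006 m and angle between lid_b_mid's own z axis and vertical below 0.08 rad) or (height (world z) of lid_b_mid below 0.02 m and angle between lid_b_mid's own z axis and vertical below 0.1 rad)) and ((horizontal distance between lid_c_mid and tube_floor below 0.006 m and angle between lid_c_mid's own z axis and vertical below 0.08 rad) or (height (world z) of lid_c_mid below 0.02 m and angle between lid_c_mid's own z axis and vertical below 0.1 rad)) and ((horizontal distance between lid_d_mid and tube_floor below 0.006 m and angle between lid_d_mid's own z axis and vertical below 0.08 rad) or (height (world z) of lid_d_mid below 0.02 m and angle between lid_d_mid's own z axis and vertical below 0.1 rad)) and horizontal distance between lid_in_mid and tube_floor below 0.006 m and angle between lid_in_mid's own z axis and vertical below 0.08 rad and z of lid_in_mid in the frame of tube_floor below 0.01 m); the robot touches nothing.
It fails at once if the big lid is disturbed (moved more than 20 mm or tipped) (distance of big_lid_mid from where it was at the start of the episode above 0.02 m or angle between big_lid_mid's own z axis and vertical above 0.3 rad).
It fails at once if the jar is disturbed (moved more than 20 mm or tipped) (distance of jar_mid from where it was at the start of the episode above 0.02 m or angle between jar_mid's own z axis and vertical above 0.3 rad).
It fails at once if the bottle is disturbed (moved more than 20 mm or tipped) (distance of bottle_mid from where it was at the start of the episode above 0.02 m or angle between bottle_mid's own z axis and vertical above 0.3 rad).
It fails at once if the tape dispenser is disturbed (moved more than 20 mm or tipped) (distance of tape_mid from where it was at the start of the episode above 0.02 m or angle between tape_mid's own z axis and vertical above 0.3 rad).
It also fails if it takes over 72 s, if anything falls off the work surface, if the arm or the gripper's body presses on something with over 40 N, if the wrist force passes 120 N, or if a joint passes its speed limit or range.

## Working session

There is one attempt and no reset: what is moved stays moved. The work goes in short steps, each a Python script; the robot and the scene stay as the last script left them, time stands still between calls to the robot, and variables do not carry over. Pictures are saved under pics/ and viewed, and the job is handed in when it is done.

```bash
ls; mkdir -p pics; python3 - <<'E'
from cell import arm, optics
import cv2, numpy as np
for n in ["side","top","wrist"]:
    f=optics.grab_frame(n); cv2.imwrite(f"pics/{n}0.png",f["frame"])
    print(n,f["intrinsics"].tolist() if hasattr(f["intrinsics"],'tolist') else f["intrinsics"]); 
    print(np.round(np.array(f.get("T",f.get("tool_from_camera"))),4))
s=arm.state(); print(s)
E
```

```text
pics
side [[500.99126679427195, 0.0, 316.3667486468869], [0.0, 500.99126679427195, 190.57059132447685], [0.0, 0.0, 1.0]]
[[-0.999  -0.0131  0.0432  0.4854]
 [-0.0442  0.4838 -0.874   1.1636]
 [-0.0094 -0.8751 -0.4839  0.7432]
 [ 0.      0.      0.      1.    ]]
top [[408.6536168034327, 0.0, 317.778615032158], [0.0, 408.6536168034327, 187.6649013756482], [0.0, 0.0, 1.0]]
[[ 0.0149 -0.9894  0.1447  0.3558]
 [-0.9999 -0.0156 -0.0039  0.0398]
 [ 0.0061 -0.1446 -0.9895  1.3556]
 [ 0.      0.      0.      1.    ]]
wrist [[299.4971710723722, 0.0, 324.47248853193156], [0.0, 299.4971710723722, 194.506620431724], [0.0, 0.0, 1.0]]
[[ 1.200e-03 -9.514e-01 -3.079e-01  7.860e-02]
 [ 1.000e+00  1.400e-03 -4.000e-04  1.300e-03]
 [ 8.000e-04 -3.079e-01  9.514e-01 -1.428e-01]
 [ 0.000e+00  0.000e+00  0.000e+00  1.000e+00]]
{'t': 0.15, 'joint_positions': array([-1.29658547e+00,  3.51139333e-01,  1.65226671e+00,  1.57616625e-05,
        1.13911612e+00, -8.45419386e-02]), 'joint_velocities': array([ 0.00016423, -0.00415094, -0.00133318,  0.00093917, -0.00063252,
        0.00044922]), 'effort': array([ 4.26149900e-04, -5.06248677e+01, -2.91502011e+01, -7.93828235e-05,
        3.31422023e-03, -5.03037931e-07]), 'ee_pos': array([ 0.19309658, -0.51471583,  0.23087133]), 'orientation': array([-4.63340723e-04,  9.83955627e-01,  1.78412746e-01, -3.68842272e-05]), 'force': array([-0.17602393,  0.8545576 , -0.17230307]), 'torque': array([0.01044479, 0.01732563, 0.03645691]), 'opening': 0.0854241930471234}
```

View pics/top0.png

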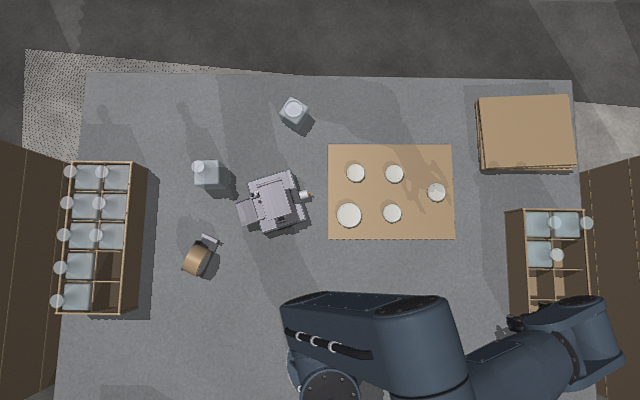

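View pics/side0.png

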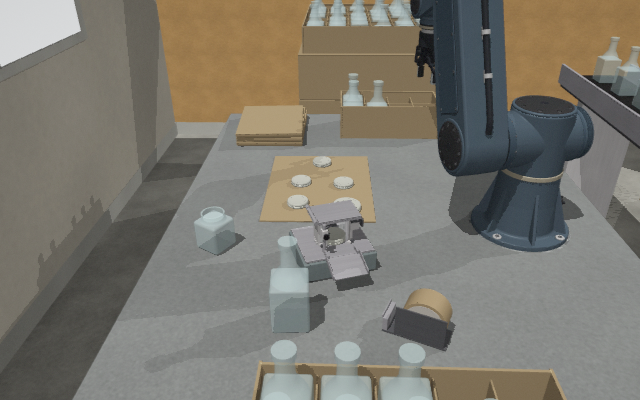

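View pics/wrist0.png

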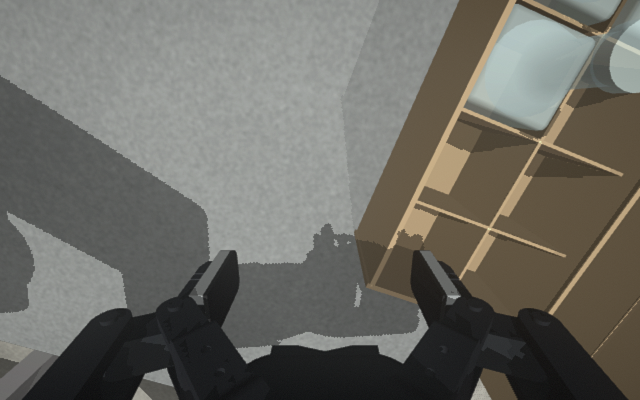

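```bash
cat > h.py <<'E'
from cell import arm, optics
import cv2, numpy as np
from scipy.spatial.transform import Rotation as R
def cam(f):
    if "T" in f: return np.array(f["T"])
    return None
def TW(s):
    T=np.eye(4); q=s["orientation"]; T[:3,:3]=R.from_quat([q[1],q[2],q[3],q[0]]).as_matrix(); T[:3,3]=s["ee_pos"]; return T
def grab(n,name=None):
    s=arm.state(); f=optics.grab_frame(n)
    K=np.array(f["intrinsics"]); T=np.array(f["T"]) if "T" in f else TW(s)@np.array(f["tool_from_camera"])
    if name: cv2.imwrite(f"pics/{name}.png",f["frame"]); np.savez(f"pics/{name}.npz",K=K,T=T)
    return f["frame"],K,T
def load(name):
    z=np.load(f"pics/{name}.npz"); return cv2.imread(f"pics/{name}.png"),z["K"],z["T"]
def ray(K,T,u,v):
    d=T[:3,:3]@np.linalg.solve(K,[u,v,1.]); return T[:3,3],d
def onz(K,T,u,v,z):
    o,d=ray(K,T,u,v); return o+d*(z-o[2])/d[2]
def proj(K,T,p):
    p=np.atleast_2d(p); c=(p-T[:3,3])@T[:3,:3]; c=c@K.T; return c[:,:2]/c[:,2:]
def quat(M):
    q=R.from_matrix(M).as_quat(); return np.array([q[3],q[0],q[1],q[2]])
def down(a):  # tool x at heading a, pointing down
    x=np.array([np.cos(a),np.sin(a),0]);z=np.array([0,0,-1.]);return quat(np.c_[x,np.cross(z,x),z])
def axes(x,z):
    x=np.array(x,float);z=np.array(z,float);z/=np.linalg.norm(z);x-=z*(x@z);x/=np.linalg.norm(x);return quat(np.c_[x,np.cross(z,x),z])
E
python3 - <<'E'
from h import *
for n in ["top","side"]: grab(n,n+"1")
im,K,T=load("top1")
cv2.imwrite("pics/topf.png",cv2.resize(im[150:270,180:330],None,fx=5,fy=5,interpolation=cv2.INTER_CUBIC))
i2,_,_=load("side1")
cv2.imwrite("pics/sidef.png",cv2.resize(i2[180:300,270:400],None,fx=5,fy=5,interpolation=cv2.INTER_CUBIC))
hsv=cv2.cvtColor(im,cv2.COLOR_BGR2HSV)
m=((hsv[...,1]<40)&(hsv[...,2]>190)).astype(np.uint8)*255
m[:140]=0;m[240:]=0;m[:,:325]=0;m[:,460:]=0
m=cv2.morphologyEx(m,cv2.MORPH_CLOSE,np.ones((5,5)))
cs,_=cv2.findContours(m,cv2.RETR_EXTERNAL,cv2.CHAIN_APPROX_NONE)
for c in cs:
    if cv2.contourArea(c)<50: continue
    P=np.array([onz(K,T,u,v,0.018)[:2] for u,v in c[:,0]])
    (x,y),r=cv2.minEnclosingCircle(P.astype(np.float32)); M=cv2.moments(c);q=onz(K,T,M['m10']/M['m00'],M['m01']/M['m00'],.017)
    print(np.round([x,y,r*2,*q[:2]],4),cv2.contourArea(c),c[:,0].mean(0))
E
```

```text
[ 0.4727 -0.2111  0.057   0.4731 -0.2105] 208.5 [392.14893617 212.40425532]
[ 0.4644 -0.0684  0.0771  0.4641 -0.0684] 398.0 [348.625    214.515625]
[ 0.5432 -0.3586  0.0546  0.5358 -0.3604] 113.5 [437.6744186  193.46511628]
[ 0.6051 -0.2193  0.0571  0.6048 -0.2188] 198.5 [394.14893617 172.91489362]
[ 0.6056 -0.0905  0.0576  0.6058 -0.0897] 202.5 [355.53191489 172.        ]
```

```bash
true
```

```text
(no output)
```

View pics/topf.png

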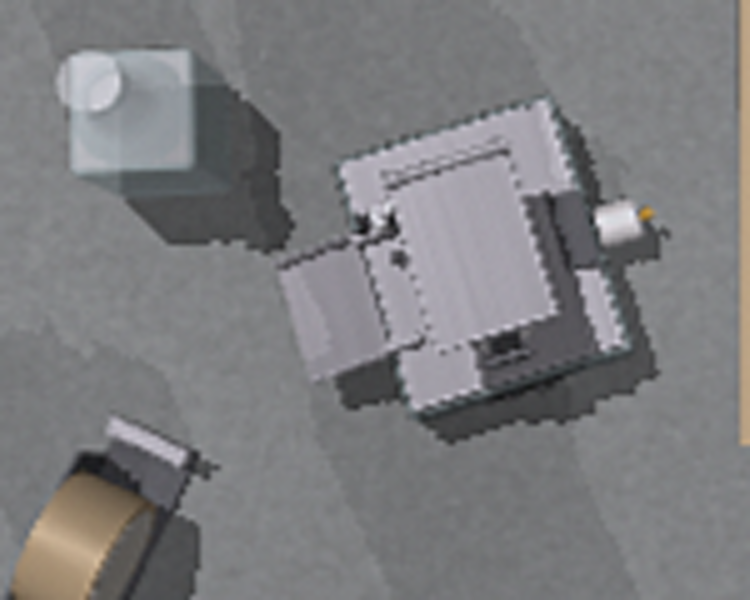

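View pics/sidef.png

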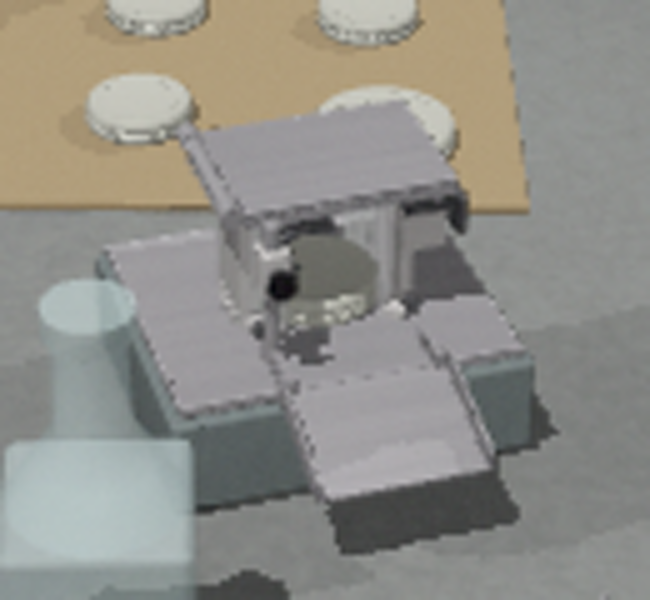

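```bash
python3 - <<'E'
from h import *
im,K,T=load("top1")
pz=np.array([(340,165),(550,98),(630,345),(415,412)])/5+[180-.4,150-.4]
W=np.array([onz(K,T,u,v,0.06)[:2] for u,v in pz]); print(W)
for i in range(4): d=W[(i+1)%4]-W[i]; print(np.linalg.norm(d),np.degrees(np.arctan2(d[1],d[0])))
# cover corners at z=.137
pz=np.array([(385,185),(510,155),(555,315),(425,350)])/5+[180-.4,150-.4]
C=np.array([onz(K,T,u,v,0.137)[:2] for u,v in pz]); print(C, C.mean(0))
for i in range(4): d=C[(i+1)%4]-C[i]; print(np.linalg.norm(d),np.degrees(np.arctan2(d[1],d[0])))
for n,z,p in [("bottle",0,0),]: pass
o=onz(K,T,180+130/5,150+110/5,.15);print("bottle~",o)
o=onz(K,T,180+150/5,150+440/5,.09);print("tape arm",o)
print("jar",onz(K,T,293,110,.06),"cover mid expected offset x=-1mm")
# side gauge
print(arm.solve_ik([.45,.15,.3],down(0)))
E
```

```text
[[0.55816814 0.25990914]
 [0.60403205 0.12638953]
 [0.44564537 0.07176377]
 [0.40136625 0.20643533]]
0.14117713507410487 -71.04243412566873
0.16754197244418184 -160.97126978529477
0.14176413033918991 108.20052633849868
0.1656691974564847 18.83080507251883
[[0.53437894 0.21926625]
 [0.55387963 0.1445186 ]
 [0.45752636 0.11498415]
 [0.43546372 0.19184567]] [0.49531216 0.16765367]
0.0772495193921421 -75.37818451900527
0.10077816392833061 -162.958513183192
0.07996533175042386 106.01580384004949
0.1026455432842478 15.494063647377441
bottle~ [0.57424912 0.37027104 0.15      ]
tape arm [0.37955906 0.36326685 0.09      ]
jar [0.80257679 0.12012308 0.06      ] cover mid expected offset x=-1mm
[ 2.23562252e-01  1.42491712e-01  1.74783343e+00 -4.44089210e-16
  1.25126751e+00  1.79435858e+00]
```

```bash
cat >> h.py <<'E'
import json,os
def feeder():
    o=json.load(open("feeder.json")); return np.array(o["o"]),o["yaw"]
def F(x,y,z):
    o,a=feeder(); return np.array([o[0]+x*np.cos(a)-y*np.sin(a),o[1]+x*np.sin(a)+y*np.cos(a),z])
E
echo '{"o":[0.497,0.168],"yaw":0.300}' > feeder.json
python3 - <<'E'
from h import *
o,a=feeder()
p=F(-.085,0,.25)
arm.move_to(p,down(a+np.pi)); arm.hold(.1)
print(arm.state()["t"],arm.state()["joint_positions"])
grab("wrist","w1"); grab("top","t2"); grab("side","s2")
E
```

```text
2.8167 [ 2.24013044e-01  1.25341899e-01  1.89613645e+00 -7.07816113e-05
  1.12017658e+00 -1.64559249e+00]
```

View pics/w1.png

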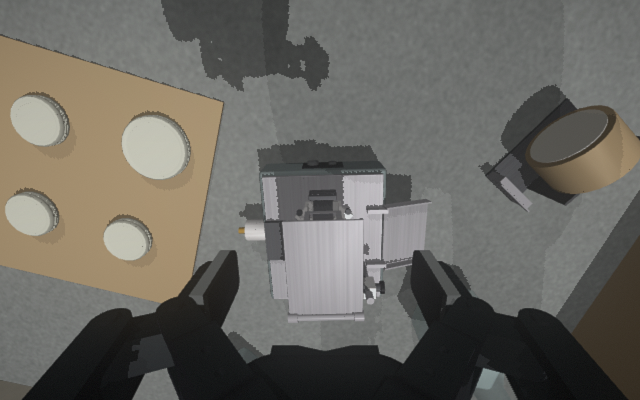

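```bash
python3 - <<'E'
from h import *
im,K,T=load("w1")
cv2.imwrite("pics/w1z.png",cv2.resize(im[160:330,240:440],None,fx=4,fy=3.5,interpolation=cv2.INTER_CUBIC))
C=np.array([onz(K,T,u,v,.137)[:2] for u,v in [(286.5,219.5),(363.5,219.5)]]);
print(C,np.linalg.norm(C[0]-C[1]),C.mean(0)); d=C[1]-C[0]; print("y axis yaw",np.arctan2(-d[0],d[1]))
o,a=feeder()
for u,v in [(286.5,219.5),(363.5,219.5),(323,204),(323,190),(323,196),(262,175),(384,175)]:
  for z in (.137,.11,.088,.06):
    w=onz(K,T,u,v,z)[:2]-o; print(u,v,z,np.round([w[0]*np.cos(a)+w[1]*np.sin(a),-w[0]*np.sin(a)+w[1]*np.cos(a)],4))
E
```

```text
[[0.45318001 0.11618167]
 [0.43220362 0.18405954]] 0.07104515846284501 [0.44269181 0.15012061]
y axis yaw 0.29972171959770205
286.5 219.5 0.137 [-0.0572 -0.0366]
286.5 219.5 0.11 [-0.0459 -0.0402]
286.5 219.5 0.088 [-0.0366 -0.0432]
286.5 219.5 0.06 [-0.0249 -0.047 ]
363.5 219.5 0.137 [-0.0572  0.0345]
363.5 219.5 0.11 [-0.0458  0.0383]
363.5 219.5 0.088 [-0.0366  0.0414]
363.5 219.5 0.06 [-0.0249  0.0454]
323 204 0.137 [-0.0724 -0.0029]
323 204 0.11 [-0.0626 -0.003 ]
323 204 0.088 [-0.0547 -0.0031]
323 204 0.06 [-0.0446 -0.0032]
323 190 0.137 [-0.0856 -0.0028]
323 190 0.11 [-0.0773 -0.003 ]
323 190 0.088 [-0.0706 -0.0031]
323 190 0.06 [-0.0619 -0.0032]
323 196 0.137 [-0.08   -0.0028]
323 196 0.11 [-0.0711 -0.003 ]
323 196 0.088 [-0.0638 -0.0031]
323 196 0.06 [-0.0546 -0.0032]
262 175 0.137 [-0.0994 -0.0564]
262 175 0.11 [-0.0926 -0.0622]
262 175 0.088 [-0.087  -0.0669]
262 175 0.06 [-0.0799 -0.0729]
384 175 0.137 [-0.0994  0.0508]
384 175 0.11 [-0.0926  0.0564]
384 175 0.088 [-0.087   0.0609]
384 175 0.06 [-0.0799  0.0666]
```

View pics/w1z.png

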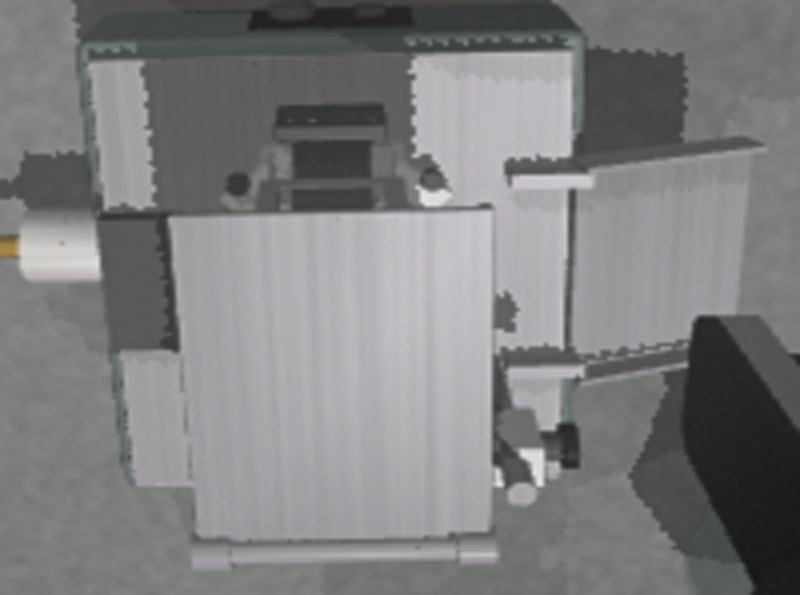

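```bash
python3 - <<'E'
from h import *
im,K,T=load("w1"); o,a=feeder()
def pr(pts,z):
    W=np.array([onz(K,T,240+u/4-.4,160+v/3.5-.4,z)[:2] for u,v in pts]);d=W[1]-W[0]
    l=W-o; print(np.round([l@[np.cos(a),np.sin(a)],l@[-np.sin(a),np.cos(a)]],4).tolist(),"len",np.linalg.norm(d),"yaw",np.arctan2(-d[0],d[1]))
pr([(170,213),(494,207)],.137)
pr([(197,538),(492,538)],.137)
pr([(191,552),(497,550)],.136)
pr([(90,57),(577,52)],.06)
pr([(275,105),(384,105)],.11)
im,K,T=load("t2"); cv2.imwrite("pics/t2z.png",cv2.resize(im[160:240,225:325],None,fx=7,fy=7,interpolation=cv2.INTER_CUBIC))
# IK tests for tab press tilt
for th in (0,20,30,40):
    z=np.array([np.cos(a)*np.sin(np.radians(th)),np.sin(a)*np.sin(np.radians(th)),-np.cos(np.radians(th))])
    for sx in (1,-1):
        q=axes(sx*np.array([np.cos(a),np.sin(a),0]),z); print(th,sx,arm.solve_ik(F(-.08,0,.095),q))
E
```

```text
[[-0.0562, -0.0579], [-0.0407, 0.0341]] len 0.07476548897151873 yaw 0.3225887731335689
[[0.0473, 0.0473], [-0.0382, 0.0378]] len 0.07598475904757408 yaw 0.29940741822422795
[[0.0531, 0.0524], [-0.0401, 0.0394]] len 0.07949534445541226 yaw 0.30844832105009506
[[-0.0788, -0.0805], [-0.0729, 0.0664]] len 0.1392942152277911 yaw 0.31193048932331385
[[-0.0777, -0.0777], [-0.0174, 0.0095]] len 0.02690106487469144 yaw 0.2998085367596771
0 1 [ 2.25875557e-01  3.75826880e-01  2.03085015e+00 -4.44089210e-16
  7.34915623e-01  1.49667188e+00]
0 -1 [ 2.25875557e-01  3.75826880e-01  2.03085015e+00 -4.44089210e-16
  7.34915623e-01 -1.64492077e+00]
20 1 [0.20678525 0.28084114 2.25456621 0.12395295 0.26042536 1.36335958]
20 -1 [ 0.20678525  0.28084114  2.25456621  0.12395295  0.26042536 -1.77823308]
30 1 None
30 -1 None
40 1 [ 0.17943501  0.31848363  2.45880278  2.90687227  0.33886287 -1.44152098]
40 -1 [0.17943501 0.31848363 2.45880278 2.90687227 0.33886287 1.70007168]
```

```bash
python3 - <<'E'
from h import *
o,a=feeder(); p=F(-.002,-.0025,0); json.dump({"o":[p[0],p[1]],"yaw":.306},open("feeder.json","w")); o,a=feeder(); print(o)
th=np.radians(20); z=np.array([np.cos(a)*np.sin(th),np.sin(a)*np.sin(th),-np.cos(th)])
q=axes(-np.array([np.cos(a),np.sin(a),0]),z)
arm.set_gripper(0.0)
arm.move_to(F(-.105,0,.16),q)
arm.move_straight(F(-.100,0,.094),rate=.15)
print(arm.state()["t"])
r=arm.move_straight(F(-.06,0,.094),rate=.03,f_stop=5.5)
s=arm.state(); w=s["ee_pos"][:2]-o; print(r,s["t"],s["force"],w@[np.cos(a),np.sin(a)])
grab("top","t3")
im,K,T=load("t3"); cv2.imwrite("pics/t3z.png",cv2.resize(im[150:260,200:330],None,fx=5,fy=5,interpolation=cv2.INTER_CUBIC))
E
```

```text
[0.49582813 0.16502062]
5.0083
True 5.9167 [-3.56089534 -1.32404661  4.43923088] -0.07269757938128488
```

View pics/t3z.png

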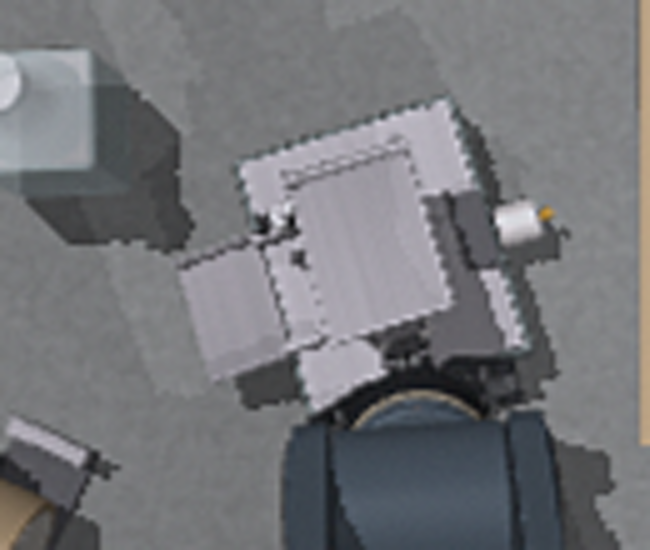

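```bash
python3 - <<'E'
from h import *
o,a=feeder()
f0=None
for x in (-.0705,-.0685,-.0665,-.0645):
    arm.move_straight(F(x,0,.094),rate=.04)
    s=arm.state(); f=s["force"]; fx=f[0]*np.cos(a)+f[1]*np.sin(a); print(x,s["t"],round(fx,2),round(f[2],2))
    if fx<-7.5: break
grab("top","t4")
im,K,T=load("t4"); cv2.imwrite("pics/t4z.png",cv2.resize(im[150:260,200:330],None,fx=5,fy=5,interpolation=cv2.INTER_CUBIC))
E
```

```text
-0.0705 6.2167 -6.08 0.11
-0.0685 6.4667 -9.09 4.56
```

View pics/t4z.png

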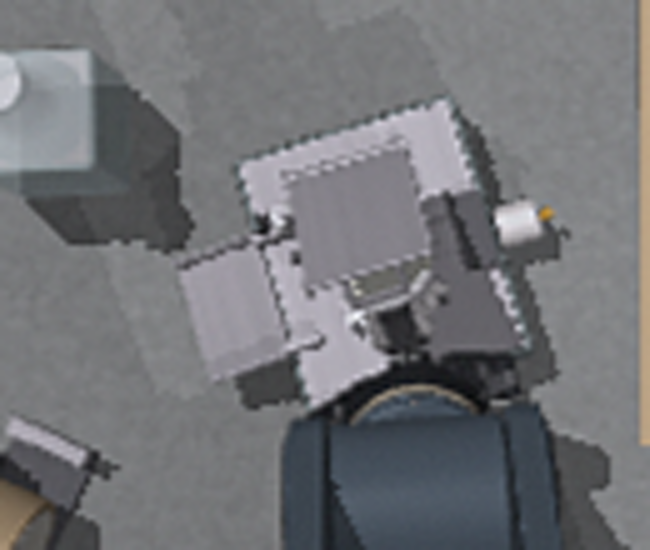

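```bash
python3 - <<'E'
from h import *
o,a=feeder()
arm.move_straight(F(-.10,0,.10),rate=.15)
arm.move_straight(F(-.10,0,.17),rate=.25)
arm.move_to(F(-.075,0,.208),down(a+np.pi))
s=arm.state();print(s["t"],s["force"])
r=arm.move_straight(F(.036,0,.208),rate=.09,f_stop=12)
s=arm.state();print(r,s["t"],s["force"],s["ee_pos"])
arm.hold(.2)
grab("side","s5");grab("wrist","w5")
E
```

```text
7.8917 [ 0.10165693  0.18174842 -0.66021771]
False 9.275 [-0.22812078  0.54814271 -0.01973086] [0.52984614 0.17579269 0.20803037]
```

View pics/s5.png

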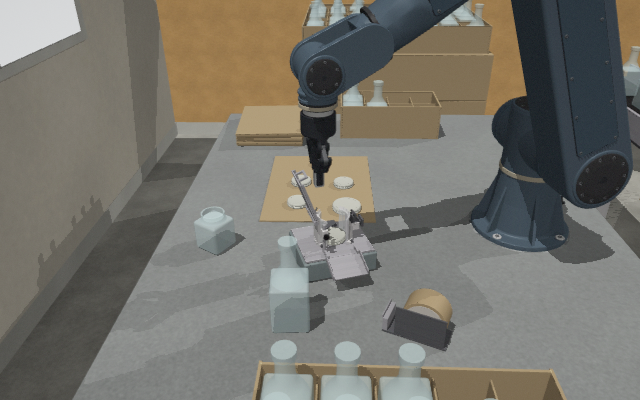

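View pics/w5.png

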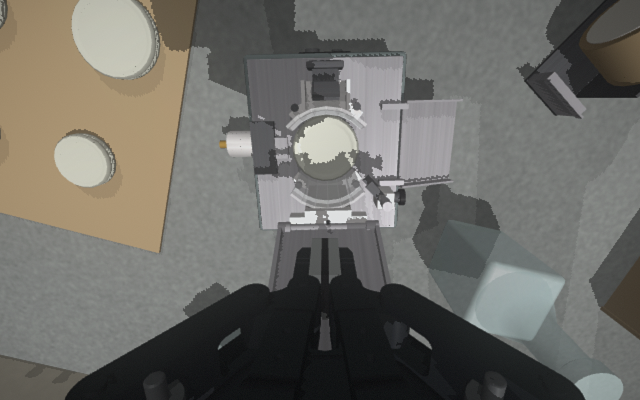

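```bash
python3 - <<'E'
from h import *
im,K,T=load("w5"); cv2.imwrite("pics/w5z.png",cv2.resize(im[40:240,230:430],None,fx=4,fy=3,interpolation=cv2.INTER_CUBIC))
im,K,T=load("s5"); cv2.imwrite("pics/s5z.png",cv2.resize(im[165:285,280:380],None,fx=5,fy=5,interpolation=cv2.INTER_CUBIC))
E
```

```text
(no output)
```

View pics/w5z.png

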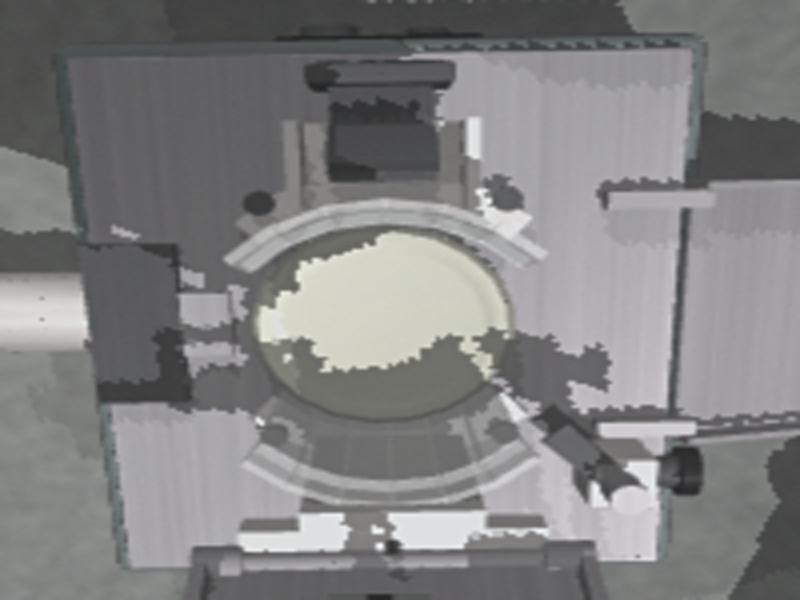

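View pics/s5z.png

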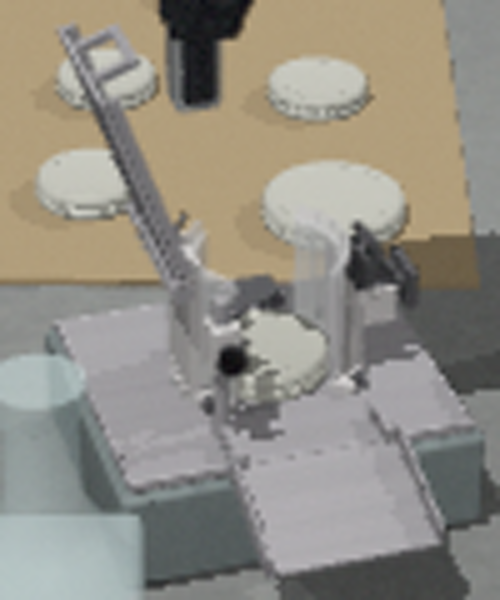

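```bash
python3 - <<'E'
from h import *
o,a=feeder(); ex=np.array([np.cos(a),np.sin(a)]);ey=np.array([-np.sin(a),np.cos(a)])
im,K,T=load("w5"); im2,K2,T2=load("s5")
L=lambda p:np.round([(p[:2]-o)@ex,(p[:2]-o)@ey],4)
# triangulate knob
o1,d1=ray(K,T,230+683/4-.4,40+470/3-.4); o2,d2=ray(K2,T2,280+232/5-.4,165+358/5-.4)
A=np.c_[d1,-d2]; t=np.linalg.lstsq(A,o2-o1,rcond=None)[0]; p1=o1+d1*t[0];p2=o2+d2*t[1]
print("knob",L(p1),p1[2],L(p2),p2[2],np.linalg.norm(p1-p2))
# rod: top
print("rodtop z.134",L(onz(K,T,230+630/4,40+497/3,.134)), "knob at z=.1/.11/.12",[L(onz(K,T,230+683/4-.4,40+470/3-.4,z)) for z in (.09,.1,.11,.12)])
# lid on floor: mask
g=cv2.cvtColor(im,cv2.COLOR_BGR2HSV)
m=((im[...,2].astype(int)-im[...,0]>8)).astype(np.uint8)*255
m[:80]=0;m[200:]=0;m[:,:270]=0;m[:,:][:,380:]=0
m=cv2.morphologyEx(m,cv2.MORPH_OPEN,np.ones((3,3)));cs,_=cv2.findContours(m,cv2.RETR_EXTERNAL,cv2.CHAIN_APPROX_NONE)
c=max(cs,key=cv2.contourArea); P=np.array([onz(K,T,u,v,.074)[:2] for u,v in c[:,0]]).astype(np.float32)
(x,y),r=cv2.minEnclosingCircle(P);e=cv2.fitEllipse(P);print("lid",L(np.array([x,y])),2*r,L(np.array(e[0])),e[1])
v=im.copy();cv2.drawContours(v,[c],-1,(0,0,255),1);cv2.imwrite("pics/w5c.png",cv2.resize(v[60:220,230:430],None,fx=4,fy=3))
for n,u,vv,z in [("arcTopEnd",225,262,.13),("",547,250,.13),("botend",245,465,.13),("",540,460,.13),("topmid",386,200,.13),("botmid",392,503,.13),("lidL",257,323,.074),("lidR",512,323,.074),("lidT",384,228,.074),("lidB",384,410,.074),("tab",378,62,.11),("cov",190,560,.137),("cov",597,555,.137)]:
    print(n,L(onz(K,T,230+u/4-.4,40+vv/3-.4,z)))
E
```

```text
knob [0.0351 0.0624] 0.11303732687890475 [0.0355 0.0623] 0.11312698787769526 0.0004663281553577685
rodtop z.134 [0.0358 0.0475] knob at z=.1/.11/.12 [array([0.0427, 0.0686]), array([0.0394, 0.0659]), array([0.0361, 0.0633]), array([0.0328, 0.0606])]
lid [-0.0026  0.0019] 0.0535573810338974 [-0.006   0.0016] (0.0370434895157814, 0.05150701850652695)
arcTopEnd [-0.0232 -0.029 ]
 [-0.0261  0.029 ]
botend [ 0.0282 -0.0271]
 [0.0268 0.03  ]
topmid [-0.0376  0.    ]
botmid [0.0387 0.0014]
lidL [ 0.0004 -0.0294]
lidR [0.0003 0.0296]
lidT [-0.028  -0.0001]
lidB [0.028 0.   ]
tab [-0.0696 -0.0014]
cov [ 0.0518 -0.0379]
cov [0.0504 0.0412]
```

View pics/w5c.png

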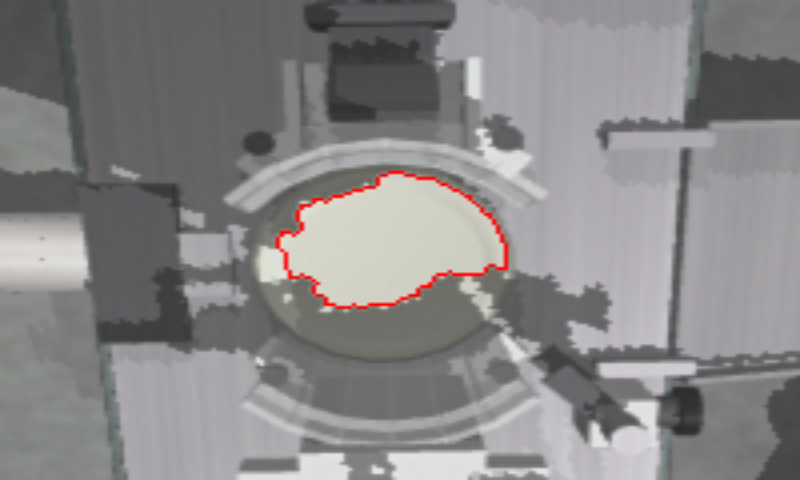

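```bash
cat >> h.py <<'E'
def lidfind(im,K,T,z=.018,near=None):
    hsv=cv2.cvtColor(im,cv2.COLOR_BGR2HSV)
    m=((hsv[...,1]<45)&(hsv[...,2]>150)).astype(np.uint8)*255
    m=cv2.morphologyEx(m,cv2.MORPH_CLOSE,np.ones((5,5)));m=cv2.morphologyEx(m,cv2.MORPH_OPEN,np.ones((5,5)))
    cs,_=cv2.findContours(m,cv2.RETR_EXTERNAL,cv2.CHAIN_APPROX_NONE); out=[]
    for c in cs:
        if cv2.contourArea(c)<800: continue
        P=np.array([onz(K,T,u,v,z)[:2] for u,v in c[:,0]]).astype(np.float32)
        ctr,r=cv2.minEnclosingCircle(P); e=cv2.fitEllipse(P) if len(P)>10 else None
        out.append((np.array(ctr),2*r,np.array(e[0]),e[1]))
    if near is not None: out.sort(key=lambda t:np.linalg.norm(t[0]-near))
    return out
E
python3 - <<'E'
from h import *
o,a=feeder(); a=.312; json.dump({"o":o.tolist(),"yaw":a},open("feeder.json","w"))
arm.move_straight(F(-.02,0,.208),rate=.25)
lid=np.array([.6056,-.0895]); p=lid+.079*np.array([np.cos(a),np.sin(a)])
arm.move_to([*p,.12],down(a+np.pi))
arm.set_gripper(.085)
im,K,T=grab("wrist","w6"); print(arm.state()["t"])
for r in lidfind(im,K,T,near=lid): print(r)
grab("side","s6")
E
```

```text
11.9833
(array([ 0.58880478, -0.08820979]), 0.04103284701704979, array([ 0.58633715, -0.09139668]), (0.023382725194096565, 0.03948022425174713))
(array([ 0.61979675, -0.22093454]), 0.04464706405997276, array([ 0.6226387 , -0.22085805]), (0.015986265614628792, 0.04433790221810341))
(array([0.51589262, 0.09936889]), 0.034351035952568054, array([0.51696318, 0.1000222 ]), (0.021147891879081726, 0.034534674137830734))
```

View pics/w6.png

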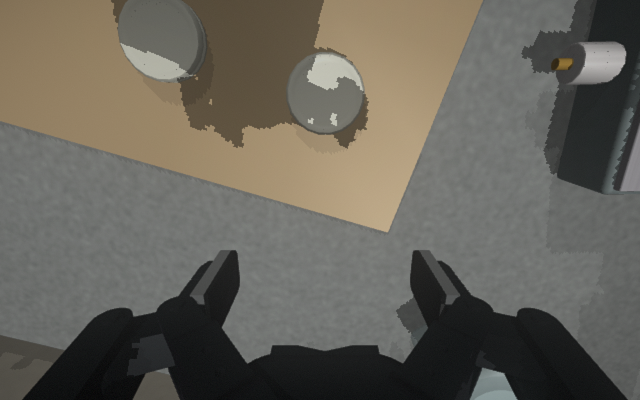

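```bash
cat >> h.py <<'E'
def lidf2(im,K,T,lid,tag=None,smax=70):
    hsv=cv2.cvtColor(im,cv2.COLOR_BGR2HSV)
    m=((hsv[...,1]<smax)&(hsv[...,2]>60)).astype(np.uint8)*255
    u,v=proj(K,T,[[*lid,.018]])[0]; k=np.zeros_like(m); cv2.circle(k,(int(u),int(v)),55,255,-1); m&=k
    m=cv2.morphologyEx(m,cv2.MORPH_OPEN,np.ones((5,5)));m=cv2.morphologyEx(m,cv2.MORPH_CLOSE,np.ones((7,7)))
    cs,_=cv2.findContours(m,cv2.RETR_EXTERNAL,cv2.CHAIN_APPROX_NONE)
    c=max(cs,key=cv2.contourArea)
    if tag: w=im.copy(); cv2.drawContours(w,[c],-1,(0,0,255),1); cv2.imwrite(f"pics/{tag}.png",w)
    c=cv2.convexHull(c)
    P=np.array([onz(K,T,u,v,.018)[:2] for u,v in c[:,0]]).astype(np.float32)
    ctr,r=cv2.minEnclosingCircle(P); e=cv2.fitEllipse(P)
    return np.array(e[0]),e[1],np.array(ctr),2*r
E
python3 - <<'E'
from h import *
im,K,T=load("w6")
print(lidf2(im,K,T,[.6056,-.0895],"w6c"))
print(lidf2(im,K,T,[.6048,-.2188],"w6d"))
E
```

```text
(array([ 0.60341918, -0.09112177]), (0.0613093376159668, 0.06146932765841484), array([ 0.60334331, -0.09113204]), 0.06205097958445549)
(array([ 0.60275155, -0.21685073]), (0.06195007264614105, 0.06537490338087082), array([ 0.60203123, -0.21661051]), 0.0658477395772934)
```

View pics/w6c.png

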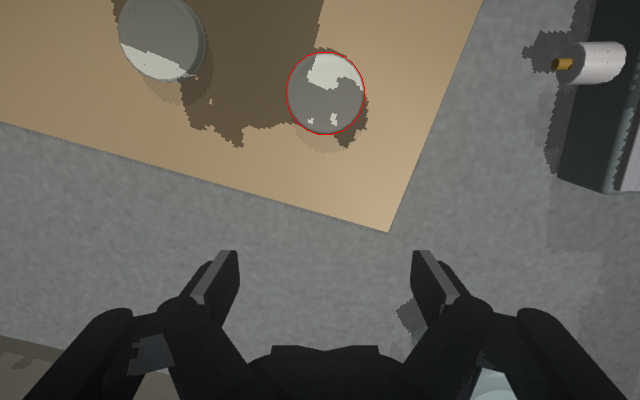

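```bash
cat >> h.py <<'E'
def pick(lid):
    q=None
    arm.move_straight([*lid,.06],rate=.3)
    r=arm.move_straight([*lid,.002],rate=.12,f_stop=12)
    print("down",r,arm.state()["ee_pos"][2],np.round(arm.state()["force"],1))
    arm.set_gripper(0.05)
    print("open",arm.state()["opening"])
    arm.move_straight([*lid,.10],rate=.25); print("lift",arm.state()["opening"],arm.state()["t"])
E
python3 - <<'E'
from h import *
pick([.6034,-.0911])
grab("wrist","w7"); grab("side","s7")
E
```

```text
down False 0.0025041515931094674 [-0.4 -0.6  0.7]
open 0.0595573030222014
lift 0.05937999614882182 14.075
```

View pics/w7.png

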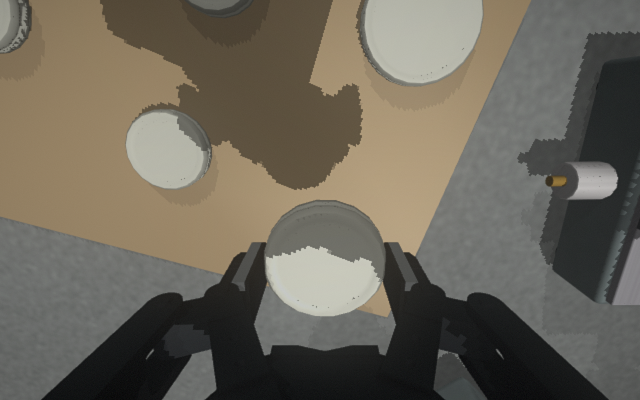

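```bash
cat >> h.py <<'E'
def held(im,K,Tw,s=None):
    hsv=cv2.cvtColor(im,cv2.COLOR_BGR2HSV)
    m=((hsv[...,1]<60)&(hsv[...,2]>95)).astype(np.uint8)*255
    k=np.zeros_like(m); k[190:335,255:400]=255; m&=k
    m=cv2.morphologyEx(m,cv2.MORPH_OPEN,np.ones((7,7)))
    cs,_=cv2.findContours(m,cv2.RETR_EXTERNAL,cv2.CHAIN_APPROX_NONE); c=max(cs,key=cv2.contourArea)
    return cv2.convexHull(c)
E
python3 - <<'E'
from h import *
im,K,T=load("w7")
cv2.imwrite("pics/w7z.png",cv2.resize(im[190:330,230:420],None,fx=4,fy=4,interpolation=cv2.INTER_CUBIC))
E
```

```text
(no output)
```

View pics/w7z.png

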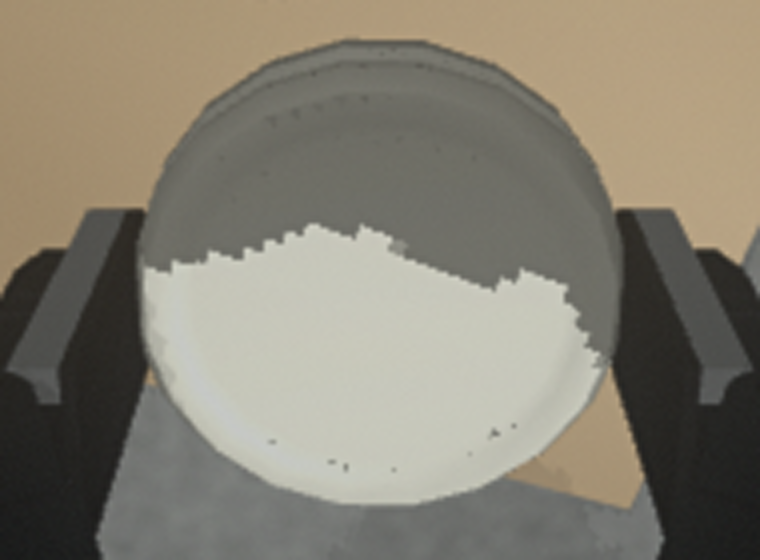

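```bash
python3 - <<'E'
from h import *
f,K,T=load("w7"); C=np.array(optics.grab_frame("wrist")["tool_from_camera"])
for zt in (-.013,-.016,-.019):
    P=[onz(K,C,230+u/4-.4,190+v/4-.4,zt)[:2] for u,v in [(380,60),(380,505),(140,275),(620,275)]]
    print(zt,np.round(P,4).tolist(),"ctr x",(P[0]+P[1])[0]/2,"dx",P[0][0]-P[1][0],"dy",P[3][1]-P[2][1])
s=arm.state();print(s["t"],s["ee_pos"],s["joint_positions"])
E
```

```text
-0.013 [[0.0325, -0.0011], [-0.0295, -0.001], [0.0045, -0.0305], [0.0045, 0.0283]] ctr x 0.0014677030196718586 dx 0.06203091532154858 dy 0.058731847203393306
-0.016 [[0.0336, -0.0011], [-0.027, -0.0011], [0.0062, -0.0298], [0.0063, 0.0276]] ctr x 0.0032713374433025154 dx 0.060596978952738655 dy 0.0573741736743832
-0.019 [[0.0347, -0.0011], [-0.0245, -0.0011], [0.008, -0.0291], [0.008, 0.0269]] ctr x 0.005074971866933172 dx 0.05916304258392873 dy 0.05601650014537311
14.225 [ 0.60273009 -0.09094728  0.09891749] [-2.26121354e-01  6.13800365e-01  1.59435648e+00 -1.85766895e-06
  9.35414310e-01 -2.10892669e+00]
```

```bash
cat >> h.py <<'E'
PX,PY=.0008,.001
def insert(S,tag,px=PX,py=PY,zap=.185):
    o,a=feeder()
    arm.move_to(F(px,py,zap),down(a+np.pi))
    arm.move_straight(F(px,py,.142),rate=.2)
    r=arm.move_straight(F(px,py,S-.001),rate=.07,f_stop=6)
    s=arm.state(); print("ins",r,s["t"],np.round(s["ee_pos"],4),np.round(s["force"],1),s["opening"])
    return r
E
python3 - <<'E'
from h import *
insert(.074,"")
grab("wrist","w8");grab("side","s8")
im,K,T=load("s8"); cv2.imwrite("pics/s8z.png",cv2.resize(im[125:285,260:400],None,fx=4,fy=3.7,interpolation=cv2.INTER_CUBIC))
E
```

```text
ins True 16.65 [0.4958 0.1661 0.0736] [-1.6  0.6  5.4] 0.05945167406691022
```

View pics/w8.png

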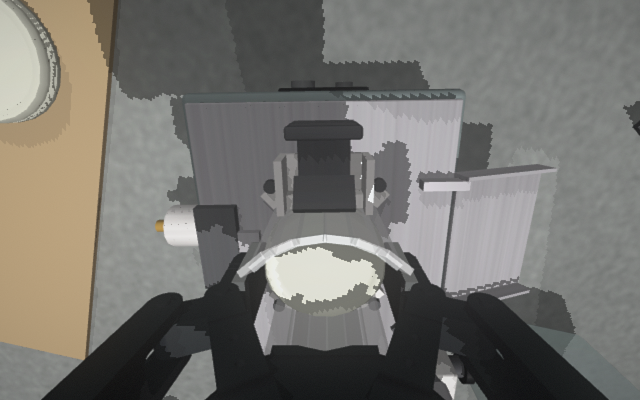

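View pics/s8z.png

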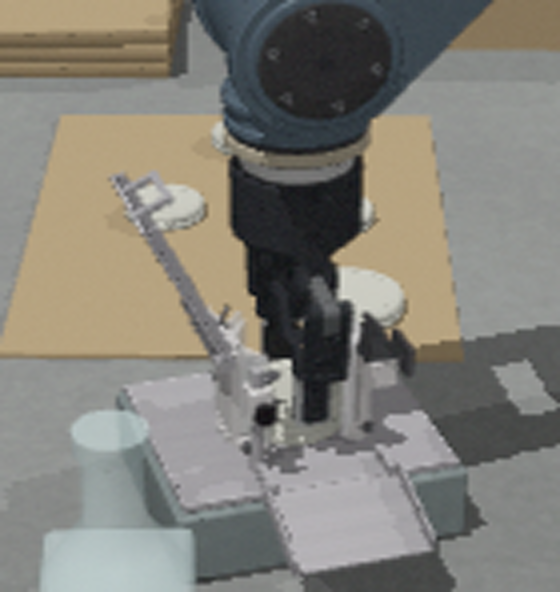

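```bash
cat >> h.py <<'E'
def hover_pick(lid,tag):
    o,a=feeder(); lid=np.array(lid)
    p=lid+.079*np.array([np.cos(a),np.sin(a)])
    arm.move_to([*p,.12],down(a+np.pi)); arm.hold(.1)
    im,K,T=grab("wrist",tag); e,ax,c,d=lidf2(im,K,T,lid,tag+"c"); print(e,ax,c,d)
    if not(.058<min(ax) and max(ax)<.0655 and np.linalg.norm(e-lid)<.009): print("CHECK"); return False
    pick(e); return True
E
python3 - <<'E'
from h import *
arm.set_gripper(.08)
arm.move_straight(F(PX,PY,.185),rate=.3); print(arm.state()["t"])
grab("wrist","w9")
print(hover_pick([.6030,-.2170],"w10"))
E
```

```text
17.6167
[ 0.60263711 -0.21986115] (0.0613345243036747, 0.06149594113230705) [ 0.60278279 -0.21982099] 0.06198414787650108
down False 0.0025217801525543974 [ 0.3  0.2 -0. ]
open 0.05948373212475075
lift 0.05934338454029217 21.3167
True
```

View pics/w9.png

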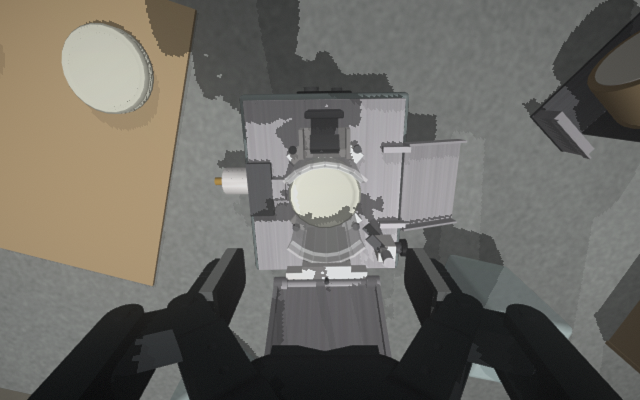

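View pics/w10c.png

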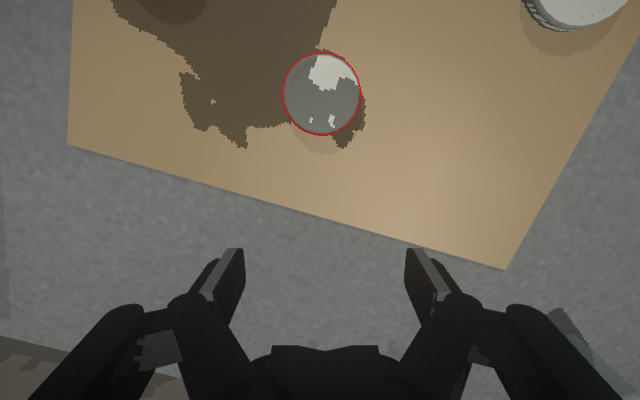

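First lid lies flat in the tube (centre about (325,195) in w9); the second lid was measured at 61.4 mm diameter and is gripped. I'll insert it.

```bash
python3 - <<'E'
from h import *
r=insert(.088,"")
s=arm.state()
if r and abs(s["ee_pos"][2]-.0875)<.004:
    arm.set_gripper(.08); arm.move_straight(F(PX,PY,.185),rate=.3); print(arm.state()["t"])
    grab("wrist","w11"); im,K,T=load("w11")
    cv2.imwrite("pics/w11z.png",cv2.resize(im[80:290,230:430],None,fx=3.5,fy=2.8,interpolation=cv2.INTER_CUBIC))
else: print("look")
E
```

```text
ins True 23.9417 [0.4956 0.166  0.0876] [-1.3 -1.   5.5] 0.05927300697885867
24.7583
```

View pics/w11z.png

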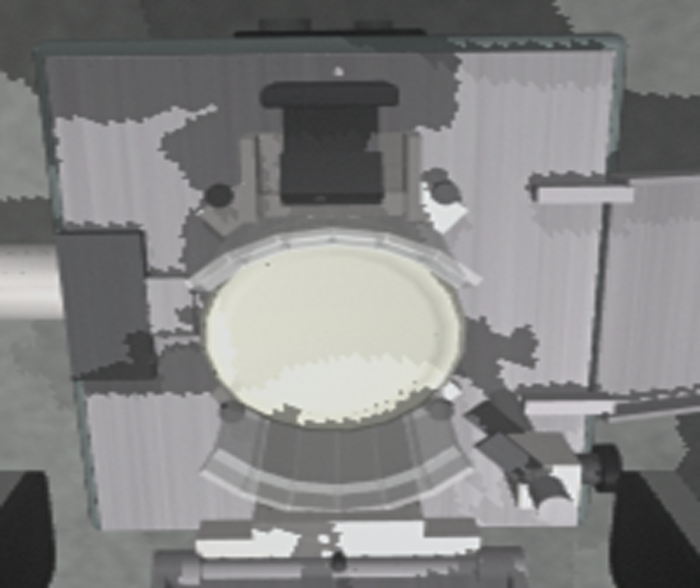

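```bash
python3 - <<'E'
from h import *
a,_,_=load("w5");b,_,_=load("w11")
A=cv2.resize(a[165:215,350:410],None,fx=6.5,fy=10,interpolation=cv2.INTER_CUBIC)
B=cv2.resize(b[210:260,350:410],None,fx=6.5,fy=10,interpolation=cv2.INTER_CUBIC)
cv2.imwrite("pics/ab.png",np.hstack([A,B]))
E
```

```text
(no output)
```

View pics/ab.png

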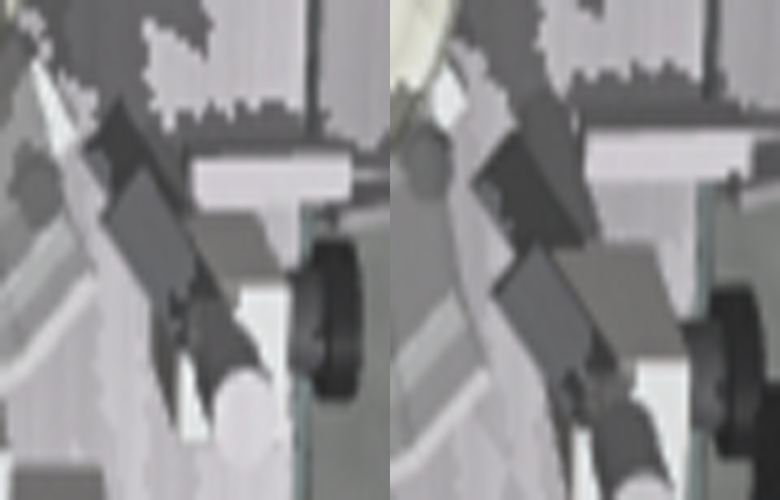

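```bash
python3 - <<'E'
from h import *
o,a=feeder()
_,K,TA=load("w5");_,_,TB=load("w11"); _,K2,TS=load("s5")
def tri(p,q,T1=TA,T2=TB):
    o1,d1=ray(K,T1,*p);o2,d2=ray(K,T2,*q)
    t=np.linalg.lstsq(np.c_[d1,-d2],o2-o1,rcond=None)[0];p1=o1+d1*t[0];p2=o2+d2*t[1];m=(p1+p2)/2
    l=m[:2]-o; return np.round([l@[np.cos(a),np.sin(a)],l@[-np.sin(a),np.cos(a)],m[2],np.linalg.norm(p1-p2)],4)
A=lambda x,y:(350+x/6.5-.4,165+y/10-.45)
B=lambda x,y:(350+(x-390)/6.5-.4,210+y/10-.45)
print("up R",tri(A(145,160),B(540,243)));print("up L",tri(A(103,212),B(495,292)))
print("lo R",tri(A(118,95),B(515,130)));print("lo L",tri(A(85,145),B(473,183)))
print("knob",tri(A(338,320),B(740,372)))
# height from known xy: same plan point for up/lo corners: solve z such that upper & lower corners (18+2t apart) coincide in plan
for T,U,Lo in ((TA,A(103,212),A(85,145)),(TB,B(495,292),B(473,183)),(TA,A(145,160),A(118,95)),(TB,B(540,243),B(515,130))):
    best=min((np.linalg.norm(onz(K,T,*U,z+.022)[:2]-onz(K,T,*Lo,z)[:2]),z) for z in np.arange(.06,.14,.0005)); print(best, onz(K,T,*Lo,.1)-onz(K,T,*Lo,.1))
E
```

```text
up R [0.0188 0.0361 0.1236 0.    ]
up L [2.330e-02 3.130e-02 1.228e-01 1.000e-04]
lo R [0.0191 0.0361 0.1017 0.0005]
lo L [0.023  0.0312 0.1034 0.0004]
knob [0.0367 0.0641 0.1101 0.    ]
(np.float64(0.0002981435374610123), np.float64(0.07850000000000001)) [0. 0. 0.]
(np.float64(0.00014654063997239812), np.float64(0.08100000000000002)) [0. 0. 0.]
(np.float64(0.00032156051556112974), np.float64(0.09800000000000003)) [0. 0. 0.]
(np.float64(0.00014385405192438147), np.float64(0.09500000000000003)) [0. 0. 0.]
```

```bash
python3 - <<'E'
from h import *
print(hover_pick([.4715,-.2115],"w12"))
E
```

```text
[ 0.47066    -0.21123137] (0.06132740154862404, 0.06148194894194603) [ 0.47067121 -0.21117957] 0.06188064441084862
down False 0.00252268402545033 [0.7 0.3 1.2]
open 0.059334363355346365
lift 0.059303304176764715 28.3083
True
```

View pics/w12c.png

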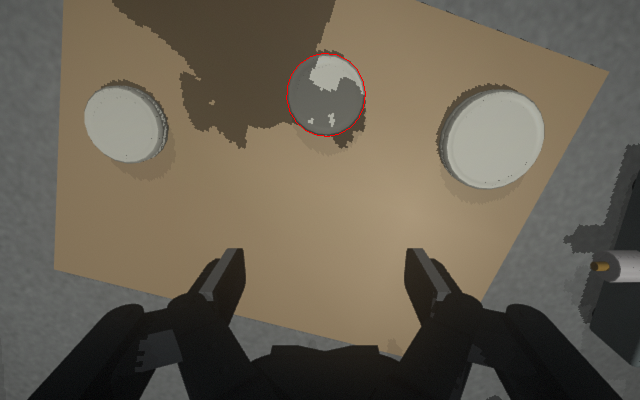

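```bash
python3 - <<'E'
from h import *
r=insert(.102,"")
s=arm.state()
if r and abs(s["ee_pos"][2]-.1015)<.004:
    arm.set_gripper(.08); arm.move_straight(F(PX,PY,.19),rate=.3); print(arm.state()["t"])
    grab("wrist","w13"); im,K,T=load("w13")
    cv2.imwrite("pics/w13z.png",cv2.resize(im[80:290,230:430],None,fx=3.5,fy=2.8,interpolation=cv2.INTER_CUBIC))
else: print("look")
grab("side","s13");im,K,T=load("s13"); cv2.imwrite("pics/s13z.png",cv2.resize(im[125:285,260:400],None,fx=4,fy=3.7,interpolation=cv2.INTER_CUBIC))
E
```

```text
ins True 30.6917 [0.4957 0.1661 0.1015] [-1.6 -1.6  8.4] 0.05957772377698125
31.475
```

View pics/w13z.png

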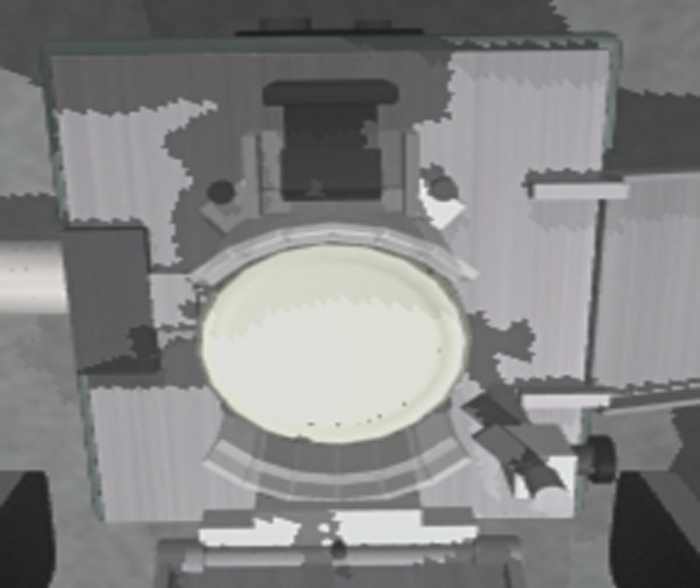

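View pics/s13z.png

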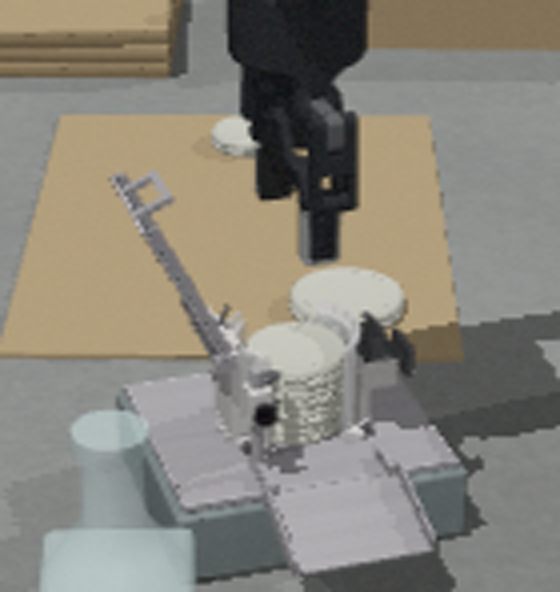

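```bash
python3 - <<'E'
from h import *
o,a=feeder(); q=down(a+np.pi)
im,K,T=load("w13")
P=[onz(K,T,230+u/3.5-.4,80+v/2.8-.4,.116)[:2] for u,v in [(203,343),(468,343),(335,245),(335,441)]]
print("lid top at .116: dy",np.linalg.norm(P[0]-P[1]),"dx",np.linalg.norm(P[2]-P[3]),"ctr off",(P[0]+P[1]+P[2]+P[3])/4-o)
arm.move_straight(F(0,0,.265),rate=.35)
arm.set_gripper(0.0)
arm.move_straight(F(.13,0,.265),rate=.3)
arm.move_straight(F(.13,0,.215),rate=.2)
print(arm.state()["t"])
r=arm.move_straight(F(.03,0,.215),rate=.09,f_stop=10)
s=arm.state();print(r,s["t"],np.round(s["force"],1)); 
grab("side","s14");im,K,T=load("s14"); cv2.imwrite("pics/s14z.png",cv2.resize(im[125:285,260:400],None,fx=4,fy=3.7,interpolation=cv2.INTER_CUBIC))
E
```

```text
lid top at .116: dy 0.058283988876295476 dx 0.05720124189541365 ctr off [-0.00133226  0.00021254]
33.6583
False 34.9167 [-0.5  0.4  0.5]
```

View pics/s14z.png

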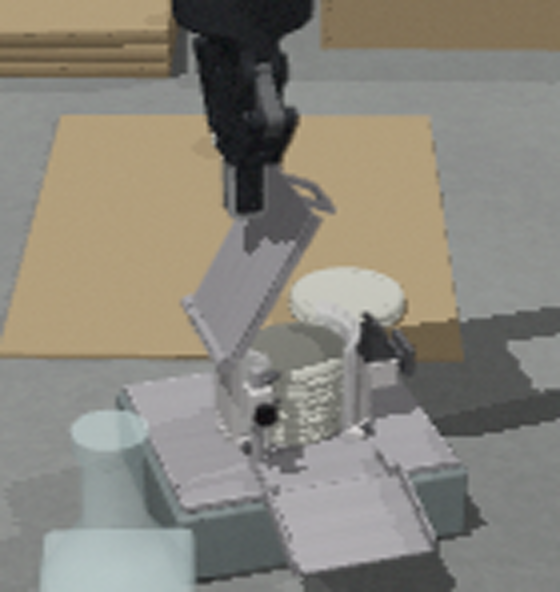

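```bash
python3 - <<'E'
from h import *
o,a=feeder()
for th in (1.0,.8,.6,.4,.2,.1):
    x=.052-.098*np.cos(th)+.008; z=.137+.098*np.sin(th)
    r=arm.move_straight(F(x,0,z),rate=.1,f_stop=15)
    s=arm.state();print(th,r,round(s["t"],2),np.round(s["force"],1))
    if r: break
if not r:
    r=arm.move_straight(F(-.040,0,.128),rate=.03,f_stop=22)
    s=arm.state();print(r,s["t"],np.round(s["force"],1),s["ee_pos"])
E
```

```text
1.0 False 35.35 [-0.5 -0.9  0.7]
0.8 False 35.69 [-0.4  1.   0.2]
0.6 False 36.03 [ 0.7 -0.7  0.6]
0.4 False 36.38 [-0.4 -0.3  0.3]
0.2 False 36.72 [ 0.1 -0.4  0.6]
0.1 False 36.97 [-0.2  0.4  0.6]
True 37.4333 [-7.2 -2.  19.4] [0.45951875 0.15327565 0.13643486]
```

```bash
python3 - <<'E'
from h import *
o,a=feeder()
arm.move_straight(F(-.040,0,.17),rate=.15)
arm.move_straight(F(-.085,0,.25),rate=.3); arm.hold(.2)
grab("side","s15");im,K,T=load("s15"); cv2.imwrite("pics/s15z.png",cv2.resize(im[125:285,260:400],None,fx=4,fy=3.7,interpolation=cv2.INTER_CUBIC))
grab("wrist","w15"); grab("top","t15"); print(arm.state()["t"])
E
```

```text
38.625
```

View pics/s15z.png

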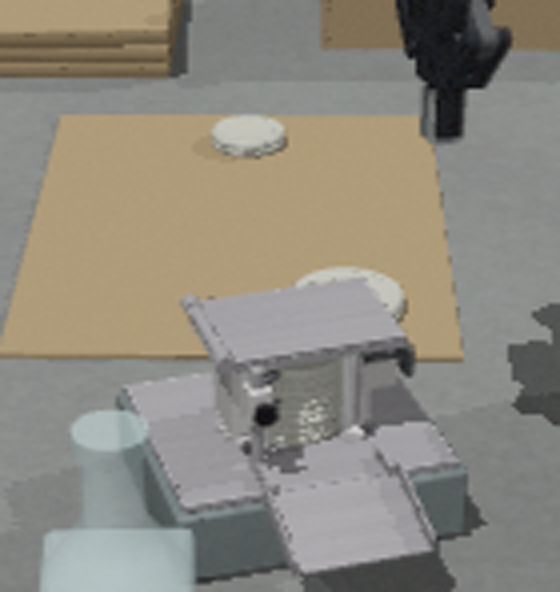

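View pics/w15.png

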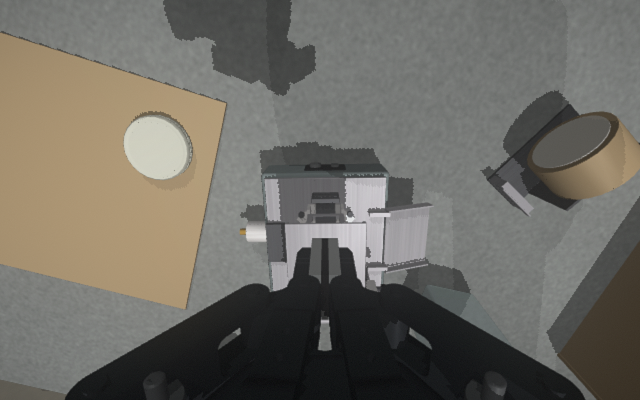

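View pics/t15.png

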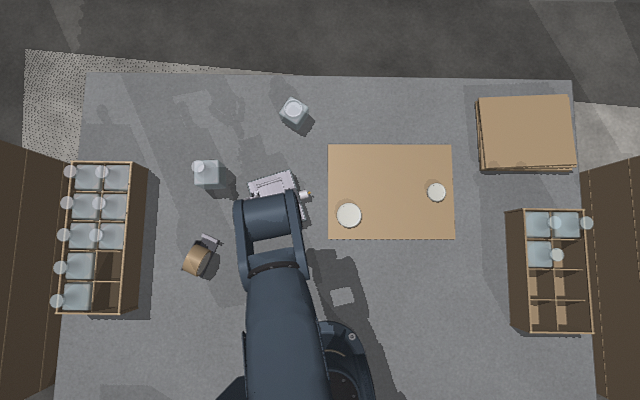

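```bash
python3 - <<'E'
from h import *
a,_,_=load("side1");b,_,_=load("s15")
A,B=[cv2.resize(i[190:250,295:375],None,fx=5,fy=9,interpolation=cv2.INTER_CUBIC) for i in (a,b)]
cv2.imwrite("pics/cmp.png",np.hstack([A,B]))
d=cv2.absdiff(a,b).max(2)[195:300,285:385]; print((d>40).sum())
cv2.imwrite("pics/d.png",cv2.resize(d,None,fx=5,fy=5))
E
```

```text
281
```

View pics/cmp.png

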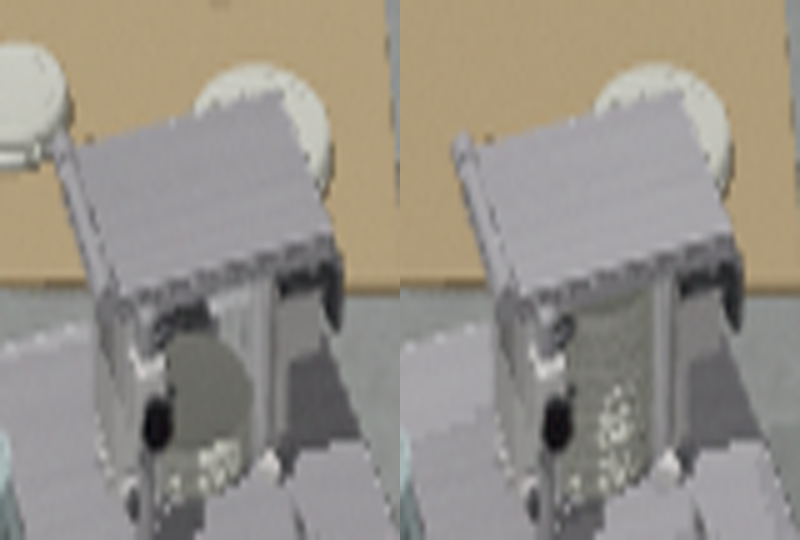

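The cover's outline is the same, pixel for pixel, as in the first picture of it latched. The big lid, jar, bottle and tape are unmoved, and the spare lid is flat on the pad. I'm handing in.

```bash
python3 - <<'E'
from h import *
arm.hand_in(); print(arm.state()["t"])
E
```

```text
the job is handed in; nothing more can be done
the job is handed in; nothing more can be done
```

The lid feeder is refilled and snapped shut, and I handed the job in at about 39 s of the 72 s allowed.

**What I did:**
- **Opening:** I pressed the release tab and the cover sprang up. My first push stopped short of releasing it, so I pressed about 4 mm further. I then pushed the cover right open.
- **Stacking:** I put three lids in the tube. Each one was found with the wrist camera at about 61.4 mm across and lowered until it touched the stack. The hand stopped about 14 mm higher each time (73.6, 87.6 and 101.5 mm), which is one lid's thickness.
- **Closing:** I swung the cover over from behind and pressed its latch edge down with about 20 N.

**Last checks:**
- **Cover:** its outline in the side view matches the first picture of it latched, and it stayed down after the hand left.
- **Fill height:** I located the gauge's pointers at about 102.5 and 123 mm above the bench, so its middle is near 113 mm. The stack's top should be at 116 mm by lid count, inside the allowed 104 to 122 mm.
- **Bystanders:** the spare lid lies flat on the pad, and the big lid, jar, bottle and tape dispenser show no movement.

**Checks that disagreed:**
- **Top lid's diameter:** in the last picture of the tube it measured about 58 mm instead of 62 mm. The lid already in the tube had also measured small, at about 59 mm, so I took it to be how I read the lid's rounded rim.
- **Held lid's position:** one picture of the first lid in the gripper put it 1.5 to 3 mm off centre, but it still went in freely.

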